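# Log the batch, then hold the hand gauge flush on the sloped test plate

## Robot

A 6-joint arm with a two-finger parallel gripper is mounted at the origin on the work surface. World frame = base frame: x ahead of the robot, y to its left, z up, the work surface at z = 0. Lengths are in mm, angles in rad, forces in N, time in s.
With the tool pointing down it reaches from about 275 to 975 mm from the base axis. Payload 8.4 kg.
Tool frame: the origin (TCP) lies midway between the tips of the shut fingers; the grasp point (between the pads) lies 19 mm behind it; z points along the fingers, y is the line along which they close (so a half turn about z gives the same grasp; the last joint's range is limited). The gripper opens to 92 mm and grips with 3 to 60 N. Pads are 20 mm wide; open, the fingers measure 128 mm over their backs; the gripper's body (75 mm by 189 mm) begins 69 mm behind the grasp point.
Start: joints at [-1.278, 0.353, 1.633, -0, 1.155, -0.002], TCP at [181.591, -598.04, 214.583] pointing down, gripper open.
Joint ranges: [-2.63, 2.63], [-0.92, 2.1], [0.06, 2.66], [-1.3, 4.44], [0, 2.69], [-3.02, 3.02]. Speed limits (rad/s): [2.22, 2.22, 2.79, 3.14, 3.14, 3.14].

## Interface

Orientations are given as a unit quaternion [x, y, z, w].
In Python, from bench import r gives the robot as it stands.
- The arm moves only by the shell command python3 steer.py 'ROWS' [OPENING] [FORCE]. ROWS is rows parted by semicolons, their numbers by spaces, 1 to 12 of them, each of 6 numbers: dx, dy, dz in mm, then a rotation vector rx, ry, rz in rad; each row is the pose to reach, as a shift and turn from the pose commanded when the command began, along the tool's axes at that moment; what a row does not reach only later rows make up. A row lasts 1/10 s, in which the tool goes at most 50 mm and 0.15 rad, less where a joint would pass 70% of its speed; a pose out of reach is approached as far as the arm can. OPENING is the finger opening in mm, set as the command begins (- or left out keeps the last). The fingers move at their own pace and stop on an object; FORCE is the grip in N (left out, the last holds). Time passes only in rows, so rows that do not move let the fingers close. It prints the time, the measured TCP pose, the force, the opening and the grip force at its end.
- r.state(): the state, without advancing time (a new reading comes with each control period).
- r.capture(name): name is "scene" or "side" or "wrist"; returns the picture (480x640x3 uint8, red, green, blue); there is no depth.
- r.camera_params(name): a dict with "fovy" (degrees; the focal length in pixels is half the picture's height over the tangent of half this angle, whatever the lens; pixels are square), "cx", "cy" (the principal point, pixels), "eye" and "attitude" of the camera in the world. Camera axes: x right, y down, z forward; pixel columns grow to the right and rows downward; lengths in mm; the calibration is good to about 2 mm. A picture is of the moment at which its call begins: read the wrist's pose just before it. camera_params takes no time and is no camera call; for the wrist camera it gives the pose at the moment of the call.
- r.finish_job(): hands the job in; it is judged then, once.
The state is a dict: "t": time; "joints": joint angles; "qvel": joint speeds; "joint_torque": joint torques, N m; "tcp_pos": TCP position; "tool_rot": TCP orientation; "ft_force": force on the tool from outside, world axes, zero at the start; "torque": the same for the moment, N m; "finger_gap": finger opening in mm; "grasp_force": force on a finger pad.
Only numpy, scipy, OpenCV 4.12 (cv2) and the standard library are available. Lean on these libraries where they do the work, as an engineer would, in place of code of your own. Each camera call takes 0.05 s, during which the arm holds its last target. There are 200 camera calls.

## Task

Take the upright hand gauge out of its dock and aim the window in its foot squarely at the middle of the barcode label on the sloping cardboard stand, about 10 cm off the label, holding it still there for two seconds so that it reads the batch. Then tilt the gauge to match the slope of the brass test plate, set its flat foot flush on the middle of the plate and press gently, so that the sprung plate sinks about halfway, and finish while still holding it pressed there: do not let go. Do not change the stage's tilt or move the other things on the table.

Things in the scene. Friction and masses are not known exactly. Their poses are not given: they have to be found in the camera images.
- gauge: hand gauge, 0.28 kg, standing upright in its dock. Steel foot plate 60 (x) x 40 (y) x 12 mm; above it a collar 40 x 34 mm up to 34 mm; then a straight grey handle 34 (x) x 28 (y) mm up to 130 mm, to be gripped across y. Origin: centre of the foot's flat underside, where the reading window is; z runs up the handle, and the window looks along -z. A small screen on the -x side of the handle
- dock: low black dock 90 (x) x 70 (y) mm, fixed; its floor is 8 mm above the table, with 9 mm high lips at its x ends only, 10 mm clear of the foot at each end. Origin: centre of its underside. The gauge stands on its floor and lifts straight out
- label: paper barcode label, 42 (x) x 62 (y) mm, on the sloping panel (110 x 96 mm) of a fixed cardboard stand. Origin: centre of the label's face, 58 mm above the table; z is the outward normal of the face, leaning 25 degrees from vertical towards the robot's side; x points up the slope
- face (a point): centre of the top face of the brass test plate, 100 (x) x 80 (y) mm, about 70 mm above the table, free of anything above it; z is the outward normal of the face, x points up the slope, y is level. The slope differs each time, 10 to 29 degrees, falling towards the robot's side. The point sinks with the plate
- plate (a joint): how far the sprung brass plate is pressed in along its normal: 0 free, 0.008 m bottomed. It starts to sink at about 1 N and then takes 1 N more per mm, so about 5 N at 4 mm. It does not tilt by itself
- stage_edge (a point): point on the upper edge of the dark steel cradle beneath the brass plate; it moves only if the stage's tilt (a stiff clamped hinge, along y, 20 mm under the plate's face) is forced
- disc_pad: cardboard pad 85 x 150 x 14 mm with rows of brass discs, lying flat beyond the dock; leave alone
- small_pad: cardboard pad 80 x 120 x 14 mm with rows of brass discs, lying flat near the robot on its left; leave alone
- blank_pad: blank taped cardboard pad 85 x 120 x 16 mm, lying flat near the robot on its right; leave alone
- tape: roll of tape lying flat, 84 mm across, 24 mm high; leave alone
- tin: open steel tin with brass discs, 72 mm across, 45 mm high; leave alone
- jar: amber jar with a steel cap, 60 mm across, 85 mm high; leave alone
- brush: hand brush lying on the table at the left, about 0.2 m long; leave alone
- stage: the whole tilting stage, fixed: aluminium base 130 (x) x 112 (y) x 12 mm with two cheeks, the clamped cradle and the sprung brass plate on it; under 105 mm high. Origin: centre of the base's underside

How it is judged:
By the outcome, as a careful person would: the job done as asked, in the order asked, and still so for the second after the job is handed in, while the arm keeps its last pose, push and grip.
It also fails if it takes over 45 s, if anything falls off the work surface, if the arm or the gripper's body presses on something with over 40 N, if the wrist force passes 120 N, or if a joint passes its speed limit or range.

## Working session

There is one attempt and no reset: what is moved stays moved. The work goes in short steps, Python scripts to look and compute and a shell command to move; the robot and the scene stay as the last step left them, time stands still between calls to the robot, and variables do not carry over. Pictures are saved under pics/ and viewed, at most 10 in all, crops included, and the job is handed in when it is done.

```bash
ls; mkdir -p pics
python3 - <<'E'
from bench import r
import cv2
s=r.state();print(s)
for n in("scene","side","wrist"):
    print(n,r.camera_params(n))
    cv2.imwrite(f"pics/{n}0.png",r.capture(n)[:,:,::-1])
E
```

```text
bench.py
pics
steer.py
{'t': 0.0, 'joints': array([-1.27841337e+00,  3.53636924e-01,  1.63414438e+00, -1.39233599e-05,
        1.15518698e+00, -2.39129028e-03]), 'qvel': array([ 0.00097873,  0.00060627,  0.00041428, -0.00035517,  0.00027025,
       -0.00073111]), 'joint_torque': array([ 3.07688511e-03, -5.93838143e+01, -3.34210825e+01,  6.99519203e-02,
        2.35595653e-02, -1.60930931e-04]), 'tcp_pos': array([ 181.43408311, -597.56320677,  213.8663168 ]), 'tool_rot': array([ 9.89157518e-01,  1.46856840e-01, -1.05682142e-04, -6.79681752e-04]), 'ft_force': array([0.83797315, 0.57835021, 0.23320817]), 'torque': array([0.00950409, 0.01237576, 0.02701681]), 'grasp_force': 0.0, 'finger_gap': 92.06816952385823}
scene {'fovy': 48.20875778685817, 'cx': 305.0167018283884, 'cy': 240.4350224389, 'eye': array([1302.81146969,  466.0078776 ,  785.36785195]), 'attitude': array([ 0.47095547,  0.77732374, -0.35676227, -0.21607737])}
side {'fovy': 49.867482641201136, 'cx': 318.32135525052, 'cy': 240.7490566096135, 'eye': array([391.73721163, 786.57950285, 892.59879434]), 'attitude': array([-0.09812254,  0.92899945, -0.355568  ,  0.03005626])}
wrist {'fovy': 67.94308545870275, 'cx': 317.2225030783499, 'cy': 239.47062737809176, 'eye': array([ 257.62736235, -574.87965139,  384.56109027]), 'attitude': array([ 0.79480562, -0.58995475, -0.08507228,  0.11401807])}
```

View pics/scene0.png

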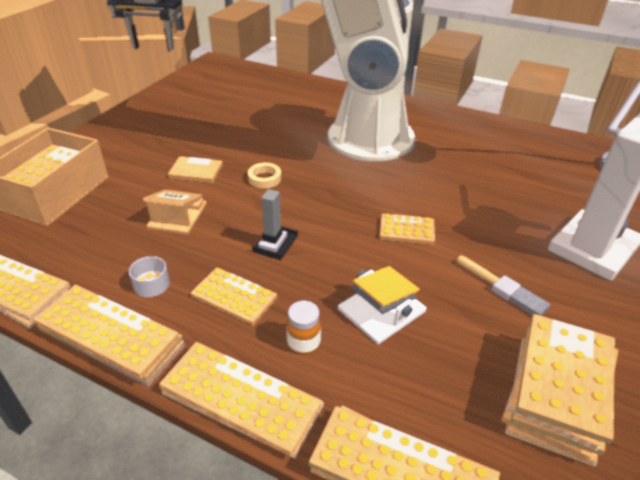

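View pics/side0.png

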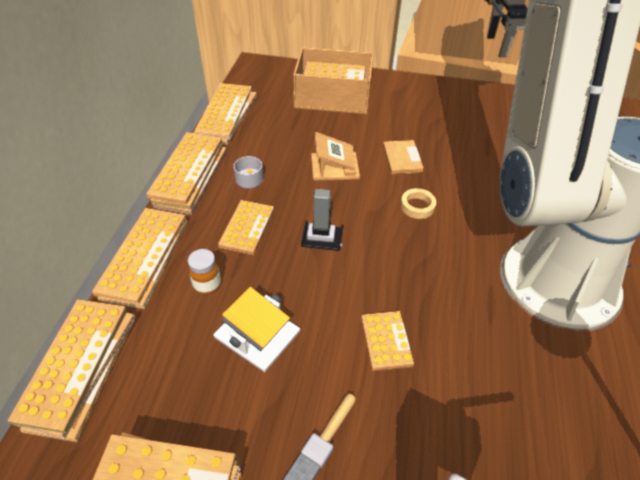

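The scene view shows the gauge at about (272,215), the plate at (386,288) and the label stand at (175,208). In the side view they are at (322,215), (256,318) and (335,150). I'll triangulate these roughly and measure the plate's corners.

```bash
cat > h.py <<'E'
import numpy as np, cv2
from scipy.spatial.transform import Rotation as R
def cam(p):
    f=240/np.tan(np.radians(p["fovy"]/2)); return f,p["cx"],p["cy"],np.array(p["eye"]),R.from_quat(p["attitude"]).as_matrix()
def ray(p,uv):
    f,cx,cy,e,A=cam(p); d=A@np.array([(uv[0]-cx)/f,(uv[1]-cy)/f,1]); return e,d/np.linalg.norm(d)
def onz(p,uv,z):
    e,d=ray(p,uv); return e+d*(z-e[2])/d[2]
def proj(p,X):
    f,cx,cy,e,A=cam(p); c=A.T@(np.array(X)-e); return np.array([f*c[0]/c[2]+cx,f*c[1]/c[2]+cy])
def tri(obs):
    M=np.zeros((3,3));b=np.zeros(3)
    for p,uv in obs:
        e,d=ray(p,uv);P=np.eye(3)-np.outer(d,d);M+=P;b+=P@e
    X=np.linalg.solve(M,b); return X,max(np.linalg.norm((np.eye(3)-np.outer(d,d))@(X-e)) for e,d in [ray(*o) for o in obs])
def quad(mask):
    c=max(cv2.findContours(mask.astype(np.uint8),cv2.RETR_EXTERNAL,cv2.CHAIN_APPROX_NONE)[0],key=cv2.contourArea)
    h=cv2.convexHull(c)
    for k in np.arange(.01,.15,.005):
        q=cv2.approxPolyDP(h,k*cv2.arcLength(h,True),True)
        if len(q)<=4:break
    q=q[:,0].astype(float); c=c[:,0].astype(float)
    # refine: fit line to the contour points near each side
    L=[]
    for i in range(len(q)):
        a,b=q[i],q[(i+1)%len(q)];d=(b-a)/np.linalg.norm(b-a);t=(c-a)@d/np.linalg.norm(b-a)
        s=np.abs((c-a)@[-d[1],d[0]]);pts=c[(t>.12)&(t<.88)&(s<3)]
        vx,vy,x,y=cv2.fitLine(pts.astype(np.float32),cv2.DIST_HUBER,0,.01,.01)[:,0];L.append(np.cross([x,y,1],[x+vx,y+vy,1]))
    o=[np.cross(L[i-1],L[i]) for i in range(len(q))]
    return np.array([v[:2]/v[2] for v in o])
E
python3 - <<'E'
from h import *; from bench import r
ps={n:r.camera_params(n) for n in("scene","side")}
for n,box in(("scene",(340,255,430,320)),("side",(210,280,300,355))):
    im=cv2.imread(f"pics/{n}0.png");hsv=cv2.cvtColor(im,cv2.COLOR_BGR2HSV)
    m=cv2.inRange(hsv,(18,150,120),(32,255,255));k=np.zeros_like(m);x0,y0,x1,y1=box;k[y0:y1,x0:x1]=1
    q=quad((m>0)&(k>0));print(n,q.round(1).tolist(),[onz(ps[n],v,70).round().tolist() for v in q])
S,D=ps["scene"],ps["side"]
for nm,a,b in(("gauge top",(272,196),(322,193)),("label",(175,198),(335,150)),("jar",(304,310),(203,258)),("tin",(149,268),(249,165))): print(nm,[v.round(1) if hasattr(v,'round') else v for v in tri([(S,a),(D,b)])])
E
```

```text
scene [[419.5, 289.2], [382.8, 305.1], [355.1, 281.9], [388.1, 265.6]] [[590.0, 333.0, 70.0], [659.0, 287.0, 70.0], [628.0, 219.0, 70.0], [557.0, 258.0, 70.0]]
side [[250.2, 285.8], [288.0, 318.4], [262.3, 347.0], [221.9, 314.1]] [[638.0, 210.0, 70.0], [546.0, 268.0, 70.0], [577.0, 337.0, 70.0], [671.0, 286.0, 70.0]]
gauge top [array([539.5, -10.7, 136.5]), np.float64(2.1)]
label [array([ 554.8, -263.5,   55.4]), np.float64(1.6)]
jar [array([746.8, 173.6,  85.3]), np.float64(0.2)]
tin [array([ 758.2, -171.1,   44.6]), np.float64(0.7)]
```

```bash
python3 - <<'E'
from bench import r
from h import *
s=r.state();p=r.camera_params("wrist")
T=R.from_quat(s["tool_rot"]).as_matrix();print(T.round(3),T.T@(p["eye"]-s["tcp_pos"]),(T.T@R.from_quat(p["attitude"]).as_matrix()).round(3))
E
python3 steer.py '30 -14 0 0 0 0;72 -34 0 0 0 0;115 -54 0 0 0 0;158 -74 0 0 0 0;201 -94 0 0 0 0;244 -114 0 0 0 0;287 -134 0 0 0 0;330 -154 0 0 0 0;373 -174 0 0 0 0;410 -192 0 0 0 0;440 -206 0 0 0 0;454 -212 0 0 0 0'
python3 - <<'E'
from h import *; from bench import r
import pickle
p=r.camera_params("wrist");im=r.capture("wrist")[:,:,::-1];cv2.imwrite("pics/w1.png",im);pickle.dump(p,open("w1.pkl","wb"))
S,D=r.camera_params("scene"),r.camera_params("side")
s=[[419.5, 289.2], [382.8, 305.1], [355.1, 281.9], [388.1, 265.6]];d=[[262.3, 347.0], [221.9, 314.1],[250.2, 285.8], [288.0, 318.4]]
X=[]
for a,b in zip(s,d):
    x,e=tri([(S,a),(D,b)]);X.append(x);print(x.round(1),round(e,1))
X=np.array(X);print(X.mean(0),[np.linalg.norm(X[i]-X[i-1]) for i in range(4)])
E
```

```text
t: 1.35
tcp_pos: [556.1, -261.1, 214.3]
tool_rot: [0.989, 0.148, 0.0, -0.0]
ft_force: [-0.0, -0.8, 0.1]
finger_gap: 92.0
grasp_force: 0.0
[579.1 330.8  58.7] 0.3
[667.4 290.   79. ] 0.9
[635.  220.   79.6] 2.7
[547.9 257.9  58.8] 2.9
[607.3553929  274.66146607  69.02721383] [np.float64(79.28618362920655), np.float64(99.31515988882516), np.float64(77.10928840596326), np.float64(97.27082782957964)]
```

View pics/w1.png

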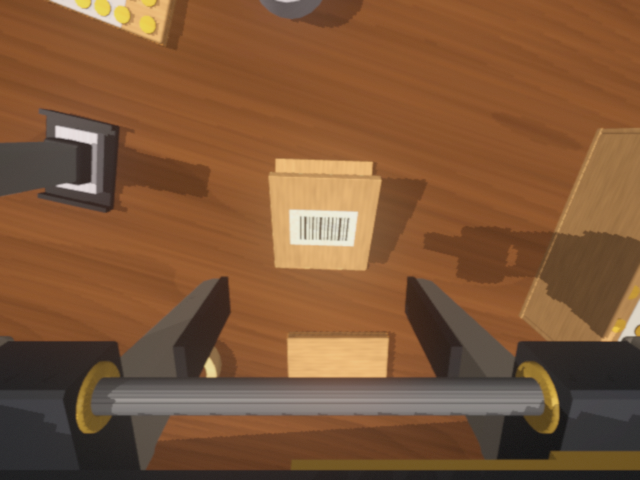

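The wrist view shows the label at (322,228) and part of the dock at the left, around (80,160). I'll measure the label and move over the gauge.

```bash
python3 steer.py '8 -30 0 0 0 0;18 -75 0 0 0 0;28 -120 0 0 0 0;38 -165 0 0 0 0;48 -208 0 0 0 0;57 -238 0 0 0 0;57 -244 0 0 0 0;57 -244 0 0 0 0'
python3 - <<'E'
from h import *; from bench import r
import pickle
p=pickle.load(open("w1.pkl","rb"));im=cv2.imread("pics/w1.png")
m=cv2.inRange(cv2.cvtColor(im,cv2.COLOR_BGR2HSV),(0,0,150),(180,60,255));k=np.zeros_like(m);k[195:260,275:370]=1
m=cv2.morphologyEx(m*k,cv2.MORPH_CLOSE,np.ones((9,9)))
q=quad(m>0);print(q.round(1).tolist())
q=q[np.argsort(q[:,1])];t=q[:2][np.argsort(q[:2,0])];b=q[2:][np.argsort(q[2:,0])]
z=21*np.sin(np.radians(25))
c=np.cross(np.cross([*t[0],1],[*b[1],1]),np.cross([*t[1],1],[*b[0],1]));c=c[:2]/c[2]
print("centre",onz(p,c,58))
P=[onz(p,u,58+z) for u in t]+[onz(p,u,58-z) for u in b];P=np.array(P);print(P.round(1),P.mean(0))
for a,bb in((0,1),(2,3)):
    d=P[a]-P[bb];print("y yaw",np.degrees(np.arctan2(d[1],d[0])),np.linalg.norm(d))
x=P[:2].mean(0)-P[2:].mean(0);print("x",x,np.degrees(np.arctan2(x[1],x[0])),np.linalg.norm(x))
p=r.camera_params("wrist");im=r.capture("wrist")[:,:,::-1];cv2.imwrite("pics/w2.png",im);pickle.dump(p,open("w2.pkl","wb"))
E
```

```text
t: 2.2
tcp_pos: [537.6, -13.6, 214.6]
tool_rot: [0.989, 0.147, -0.0, 0.0]
ft_force: [0.2, 0.1, -0.8]
finger_gap: 91.8
grasp_force: 0.0
[[290.0, 209.6], [356.6, 211.5], [353.0, 245.3], [290.0, 243.4]]
centre [ 552.75520006 -267.35026828   58.        ]
[[ 562.8 -233.4   66.9]
 [ 578.8 -291.9   66.9]
 [ 526.3 -242.3   49.1]
 [ 542.5 -302.4   49.1]] [ 552.57572026 -267.51661245   58.        ]
y yaw 105.34627695163209 60.60929294727279
y yaw 105.11064863992989 62.21455820219829
x [36.39594341  9.72478831 17.74996699] 14.9596371286965 41.64489804200927
```

View pics/w2.png

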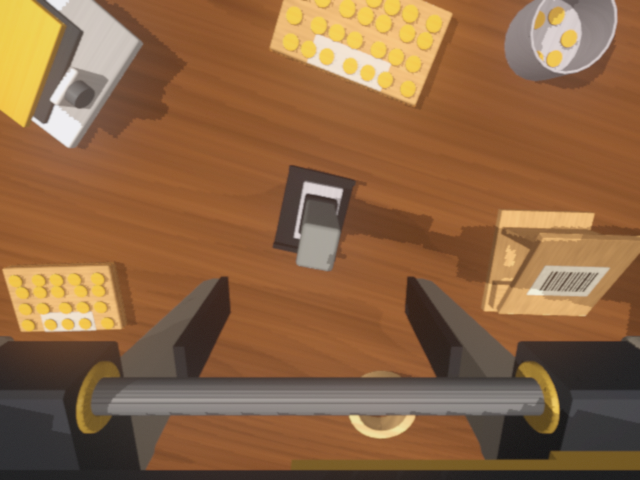

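The wrist view shows the gauge's top face at about (320,250), with the dock around (315,210). I'll measure the top face and the dock outline.

```bash
python3 - <<'E'
from h import *; import pickle
p=pickle.load(open("w2.pkl","rb"));im=cv2.imread("pics/w2.png");hsv=cv2.cvtColor(im,cv2.COLOR_BGR2HSV)
print(hsv[250,320],hsv[215,320],hsv[190,320],hsv[180,296],hsv[235,318])
k=np.zeros((480,640),np.uint8);k[160:280,265:365]=1
def show(m,z,nm):
    q=quad(m>0);P=np.array([onz(p,u,z) for u in q]);print(nm,q.round(1).tolist(),P.mean(0).round(1))
    for i in range(4):
        d=P[i]-P[i-1];print("  ",round(np.linalg.norm(d),1),round(np.degrees(np.arctan2(d[1],d[0]))%180,1))
show(cv2.inRange(hsv,(0,0,100),(180,70,160))*k,138,"top")
show(cv2.inRange(hsv,(0,0,0),(180,90,255))*k,8,"all")
E
python3 -c "
import cv2;im=cv2.imread('pics/w2.png')[155:285,250:380];cv2.imwrite('pics/w2c.png',cv2.resize(im,None,fx=4,fy=4,interpolation=cv2.INTER_NEAREST))"
```

```text
[ 19  21 168] [12 42 92] [  0  12 220] [ 5 63 77] [ 20  23 169]
top [[339.8, 187.8], [333.9, 271.4], [296.7, 264.4], [303.5, 180.3]] [553.1 -10.  138. ]
   25.7 95.3
   62.2 13.8
   28.1 95.5
   62.0 11.6
all [[290.8, 166.1], [351.8, 180.3], [330.5, 273.7], [274.9, 242.8]] [529.9 -10.3   8. ]
   85.7 3.9
   65.6 93.9
   107.5 5.4
   71.9 76.2
```

View pics/w2c.png

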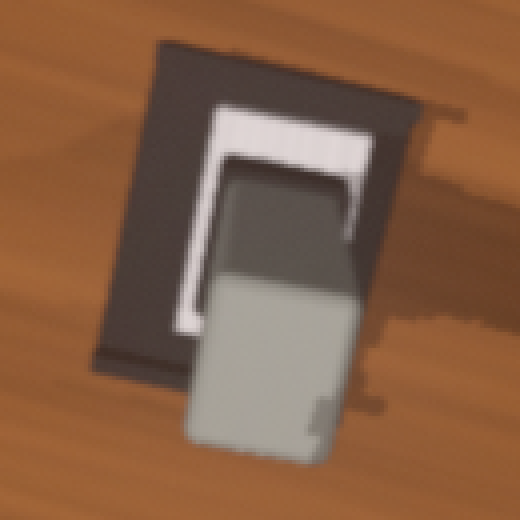

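Run:
```python
from h import *; import pickle
p=pickle.load(open("w2.pkl","rb"));im=cv2.imread("pics/w2.png");hsv=cv2.cvtColor(im,cv2.COLOR_BGR2HSV)
k=np.zeros((480,640),np.uint8);k[160:280,265:365]=1
def show(q,z,nm):
    q=np.array(q);P=np.array([onz(p,u,z) for u in q]);print(nm,q.round(1).tolist(),P.mean(0).round(1))
    for i in range(len(q)):
        d=P[i]-P[i-1];print("  ",round(np.linalg.norm(d),1),round(np.degrees(np.arctan2(d[1],d[0]))%180,1))
show(quad((cv2.inRange(hsv,(0,0,135),(180,45,195))*k)>0),138,"top")
c=lambda L:[(250+(x+.5)/4,155+(y+.5)/4) for x,y in L]
show(c([(213,275),(358,295),(325,463),(187,438)]),138,"tophand")
show(c([(215,107),(372,135),(175,332)]),20,"foot")
f=np.array([onz(p,u,20) for u in c([(372,135),(175,332)])]);print("foot centre",f.mean(0))
show(c([(160,42),(420,102),(95,370)]),17,"dock")
s=np.array([(372,135),(175,332)])
```

```text
top [[303.4, 180.8], [340.8, 188.5], [327.6, 269.8], [297.2, 264.2]] [552.9  -9.1 138. ]
   61.4 11.9
   26.4 95.3
   60.9 8.7
   22.9 95.8
tophand [[303.4, 223.9], [339.6, 228.9], [331.4, 270.9], [296.9, 264.6]] [538.6 -14.  138. ]
   31.4 7.5
   26.2 98.8
   32.7 7.1
   26.0 95.9
foot [[303.9, 181.9], [343.1, 188.9], [293.9, 238.1]] [547.1  -6.9  20. ]
   60.8 6.2
   40.8 96.8
   73.6 152.5
foot centre [537.88001806 -14.70811776  20.        ]
dock [[290.1, 165.6], [355.1, 180.6], [273.9, 247.6]] [548.8   1.9  17. ]
   89.5 4.3
   68.2 94.1
   112.3 146.9
```

Foot and top agree: gauge centre (538,-14.5), yaw 6.5°. The tool needs a +0.18 turn and a 140 mm descent, putting the tips at z 75.

```bash
python3 steer.py '0 1 20 0 0 0.09;0 1 50 0 0 0.18;0 1 85 0 0 0.18;0 1 118 0 0 0.18;0 1 135 0 0 0.18;0 1 140 0 0 0.18;0 1 140 0 0 0.18;0 1 140 0 0 0.18' && python3 steer.py '0 0 0 0 0 0;0 0 0 0 0 0;0 0 0 0 0 0;0 0 0 0 0 0;0 0 0 0 0 0;0 0 0 0 0 0;0 0 0 0 0 0;0 0 0 0 0 0' 20 40
```

```text
t: 3.05
tcp_pos: [539.2, -15.1, 75.5]
tool_rot: [0.998, 0.057, 0.001, 0.0]
ft_force: [-0.9, 0.5, 0.5]
finger_gap: 92.1
grasp_force: 0.0
t: 3.85
tcp_pos: [538.3, -14.2, 74.5]
tool_rot: [0.998, 0.057, -0.0, -0.0]
ft_force: [0.2, 0.1, -0.5]
finger_gap: 30.3
grasp_force: 0.0
```

```bash
python3 steer.py '0 0 0 0 0 0;0 0 0 0 0 0;0 0 0 0 0 0;0 0 0 0 0 0' 20 40; python3 steer.py '0 0 -8 0 0 0;0 0 -25 0 0 0;0 0 -55 0 0 0;0 0 -90 0 0 0;0 0 -120 0 0 0;0 0 -140 0 0 0;0 0 -140 0 0 0'
python3 - <<'E'
from h import *; from bench import r
import pickle
p=r.camera_params("wrist");print(r.state()["tcp_pos"],r.state()["tool_rot"]);im=r.capture("wrist")[:,:,::-1];cv2.imwrite("pics/w3.png",im);pickle.dump(p,open("w3.pkl","wb"))
cv2.imwrite("pics/side3.png",r.capture("side")[:,:,::-1])
E
```

```text
t: 4.25
tcp_pos: [538.3, -14.2, 74.5]
tool_rot: [0.998, 0.057, -0.0, -0.0]
ft_force: [0.2, -0.2, -1.5]
finger_gap: 27.9
grasp_force: 39.9
t: 4.95
tcp_pos: [540.0, -14.3, 217.7]
tool_rot: [0.998, 0.057, 0.003, 0.0]
ft_force: [-0.2, 0.6, -3.4]
finger_gap: 28.1
grasp_force: 39.9
[539.99213111 -14.31795682 217.74944526] [9.98350358e-01 5.73544225e-02 2.63828005e-03 2.69678998e-04]
```

View pics/w3.png

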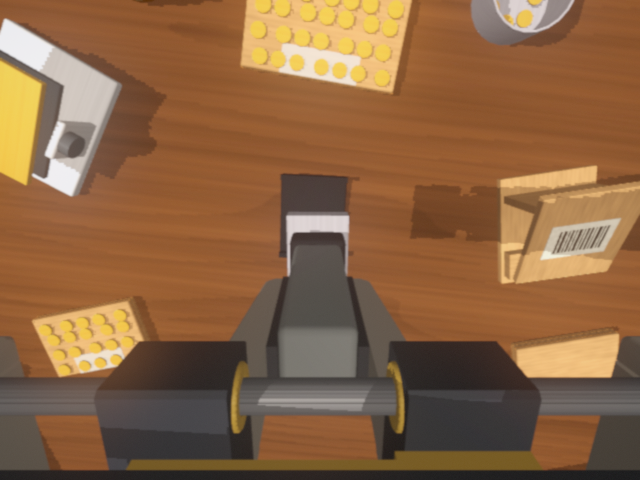

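The gauge is held square, with the foot's front edge at row 213 from x 288 to 348. I'll measure its offset in the tool frame and compute the label-aiming move.

```bash
cat >> h.py <<'E'
def frame(yaw,tilt):  # tool rot: z=-n, x = up slope
    y,t=np.radians([yaw,tilt]);x=np.array([np.cos(t)*np.cos(y),np.cos(t)*np.sin(y),np.sin(t)])
    n=np.array([-np.sin(t)*np.cos(y),-np.sin(t)*np.sin(y),np.cos(t)]);return np.column_stack([x,np.cross(-n,x),-n]),n
def move(s,foot,M,off):  # row that puts gauge origin (off in tool) at foot with rot M
    T=R.from_quat(s["tool_rot"]).as_matrix();tcp=foot-M@off
    return (T.T@(tcp-s["tcp_pos"])).round(2),R.from_matrix(T.T@M).as_rotvec().round(4)
E
python3 - <<'E'
from h import *; import pickle; from bench import r
s=r.state();p=pickle.load(open("w3.pkl","rb"));im=cv2.imread("pics/w3.png");hsv=cv2.cvtColor(im,cv2.COLOR_BGR2HSV)
T=R.from_quat([.99835,.0573,0.001,0]).as_matrix();t=np.array([539.7,-14.3,216.5])
m=cv2.inRange(hsv,(0,0,170),(180,50,255));k=np.zeros_like(m);k[195:280,275:365]=1;m*=k
cols=np.where(m[216:228].sum(0)>255*6)[0];rows=np.where(m[:,300:340].sum(1)>255*20)[0];print(cols.min(),cols.max(),rows.min(),rows.max())
# foot top-face front corners
for u in((cols.min(),rows.min()),(cols.max()+1,rows.min())):
    e,d=ray(p,u);e=T.T@(e-t);d=T.T@d;print((e+d*(54.5-e[2])/d[2]).round(1))
print(s["tcp_pos"])
M,n=frame(15.1,25);L=np.array([552.6,-267.4,58]);print("move",move(s,L+100*n,M,np.array([0,0,66.5])))
E
```

```text
287 348 215 231
[ 30.1 -19.3  54.5]
[30.1 21.  54.5]
[537.99174906 -14.24068134 214.30463426]
move (array([-84.07, 263.6 ,   5.43]), array([ 0.0325,  0.4355, -0.1464]))
```

```bash
python3 steer.py '-7 22 0 0.003 0.036 -0.012;-18 56 1 0.006 0.08 -0.027;-32 100 2 0.012 0.16 -0.054;-46 145 3 0.018 0.24 -0.08;-60 189 4 0.024 0.31 -0.105;-72 227 5 0.028 0.375 -0.126;-80 251 5.4 0.031 0.414 -0.139;-84 262 5.4 0.0325 0.4355 -0.1464;-84 263.2 5.4 0.0325 0.4355 -0.1464;-84 263.2 5.4 0.0325 0.4355 -0.1464;-84 263.2 5.4 0.0325 0.4355 -0.1464;-84 263.2 5.4 0.0325 0.4355 -0.1464'
python3 - <<'E'
from h import *; from bench import r
s=r.state();p=r.camera_params("wrist");im=r.capture("wrist")[:,:,::-1];cv2.imwrite("pics/w4.png",im)
M,n=frame(15.1,25);L=np.array([552.6,-267.4,58]);print(s["t"],s["tcp_pos"],"left",move(s,L+100*n,M,np.array([0,.5,66.5])))
# label from this view, if visible
T=R.from_quat(s["tool_rot"]).as_matrix();print("axis hits",[ (T.T@(L-s["tcp_pos"])).round(1)],"label px",proj(p,L).round(1))
cv2.imwrite("pics/side4.png",r.capture("side")[:,:,::-1])
E
```

```text
t: 6.25
tcp_pos: [485.4, -284.1, 208.9]
tool_rot: [0.968, 0.129, 0.214, -0.029]
ft_force: [0.2, 0.4, -2.4]
finger_gap: 27.9
grasp_force: 39.9
6.25 [ 485.35356379 -284.14801471  208.94232956] left (array([-1.  ,  0.85, -0.42]), array([-0.0011,  0.0006,  0.0012]))
axis hits [array([ -0.9,   1.5, 166.1])] label px [318.4 221.5]
```

View pics/w4.png

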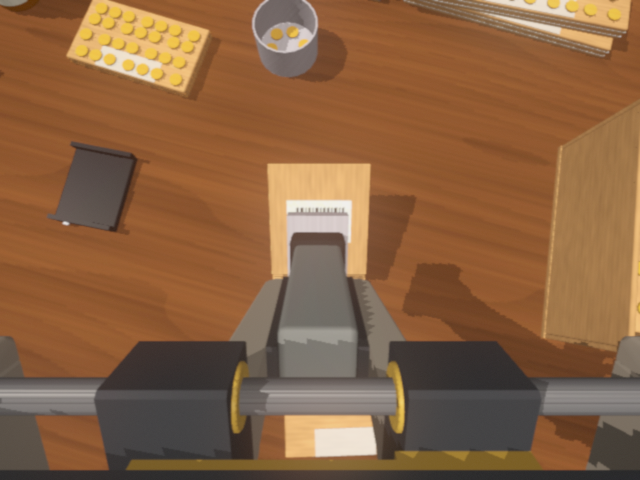

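The label is square to the gauge. It spans columns 286–351, centred at 318.5 against 318.4 predicted, with its top edge at row 200. I'll trim by under 1 mm and hold for 2.6 s.

```bash
Z='-0.5 0.8 0 0 0 0;-0.5 0.8 0 0 0 0'; python3 steer.py '-0.5 0.8 0 0 0 0;-0.5 0.8 0 0 0 0;-0.5 0.8 0 0 0 0;-0.5 0.8 0 0 0 0;-0.5 0.8 0 0 0 0;-0.5 0.8 0 0 0 0;-0.5 0.8 0 0 0 0;-0.5 0.8 0 0 0 0;-0.5 0.8 0 0 0 0;-0.5 0.8 0 0 0 0;-0.5 0.8 0 0 0 0;-0.5 0.8 0 0 0 0' >/dev/null
python3 steer.py '0 0 0 0 0 0;0 0 0 0 0 0;0 0 0 0 0 0;0 0 0 0 0 0;0 0 0 0 0 0;0 0 0 0 0 0;0 0 0 0 0 0;0 0 0 0 0 0;0 0 0 0 0 0;0 0 0 0 0 0;0 0 0 0 0 0;0 0 0 0 0 0' >/dev/null
python3 steer.py '0 0 0 0 0 0;0 0 0 0 0 0;0 0 0 0 0 0;0 0 0 0 0 0'
python3 - <<'E'
from h import *; from bench import r
s=r.state();im=r.capture("side")
M,n=frame(15.1,25);L=np.array([552.6,-267.4,58]);print("left",move(s,L+100*n,M,np.array([0,.5,66.5])))
# viewing pose: foot 110 above and 90 short of plate, yaw ~-25, level
for yaw in(-25,):
    M2,_=frame(yaw,12);u=M2[:,0].copy();u[2]=0;c=np.array([607.4,274.7,69.]);print(move(s,c-70*u/np.linalg.norm(u)+[0,0,110],M2,np.array([0,.5,66.5])))
E
```

```text
t: 9.15
tcp_pos: [484.8, -286.2, 209.0]
tool_rot: [0.968, 0.128, 0.215, -0.028]
ft_force: [-0.1, -0.1, -3.0]
finger_gap: 27.7
grasp_force: 39.9
left (array([-0.05, -0.95,  0.04]), array([-0.0001,  0.    , -0.    ]))
(array([ 196.7 , -563.93,   53.05]), array([-0.2226, -0.2175,  0.6651]))
```

```bash
python3 steer.py '8 -24 2 -0.01 -0.01 0.03;24 -68 6 -0.03 -0.03 0.09;40 -114 11 -0.05 -0.05 0.15;56 -160 15 -0.07 -0.07 0.21;72 -206 19 -0.09 -0.09 0.27;88 -252 24 -0.11 -0.11 0.33;104 -298 28 -0.13 -0.13 0.39;120 -344 32 -0.15 -0.15 0.45;136 -390 37 -0.17 -0.17 0.51;152 -436 41 -0.19 -0.19 0.57;168 -482 45 -0.21 -0.21 0.63;182 -522 49 -0.22 -0.217 0.66'
python3 - <<'E'
from h import *; from bench import r
s=r.state()
M2,_=frame(-24,12);u=M2[:,0].copy();u[2]=0;c=np.array([607.4,274.7,69.]);print(move(s,c-70*u/np.linalg.norm(u)+[0,0,110],M2,np.array([0,.5,66.5])))
E
```

```text
t: 10.4
tcp_pos: [522.9, 201.7, 237.9]
tool_rot: [0.971, -0.214, 0.102, 0.022]
ft_force: [1.6, -0.4, -2.7]
finger_gap: 28.2
grasp_force: 39.9
(array([ -35.68, -101.08,  -13.74]), array([ 0.0015, -0.0001, -0.0141]))
```

```bash
python3 steer.py '0 0 0 0 0 0;0 0 0 0 0 0'
python3 - <<'E'
from h import *; from bench import r
s=r.state()
M2,_=frame(-24,12);u=M2[:,0].copy();u[2]=0;c=np.array([607.4,274.7,69.]);print(move(s,c-70*u/np.linalg.norm(u)+[0,0,110],M2,np.array([0,.5,66.5])))
E
```

```text
t: 10.6
tcp_pos: [522.5, 200.3, 237.1]
tool_rot: [0.972, -0.211, 0.102, 0.022]
ft_force: [-0.1, -0.4, -3.6]
finger_gap: 27.8
grasp_force: 39.9
(array([ -35.24, -102.7 ,  -14.57]), array([ 0.0014,  0.0004, -0.0089]))
```

```bash
python3 steer.py '-10 -30 -4 0 0 -0.009;-24 -70 -10 0 0 -0.009;-33 -95 -14 0 0 -0.009;-35 -103 -14.6 0 0 -0.009;-35 -103 -14.6 0 0 -0.009;-35 -103 -14.6 0 0 -0.009;-35 -103 -14.6 0 0 -0.009'
python3 - <<'E'
from h import *; from bench import r; import pickle
p=r.camera_params("wrist");print(r.state()["tcp_pos"]);im=r.capture("wrist")[:,:,::-1];cv2.imwrite("pics/w5.png",im);pickle.dump(p,open("w5.pkl","wb"))
E
```

```text
t: 11.3
tcp_pos: [531.9, 306.3, 244.4]
tool_rot: [0.972, -0.209, 0.102, 0.023]
ft_force: [-0.6, 0.4, -3.7]
finger_gap: 27.8
grasp_force: 39.9
[531.9298583  306.32796683 244.38123337]
```

View pics/w5.png

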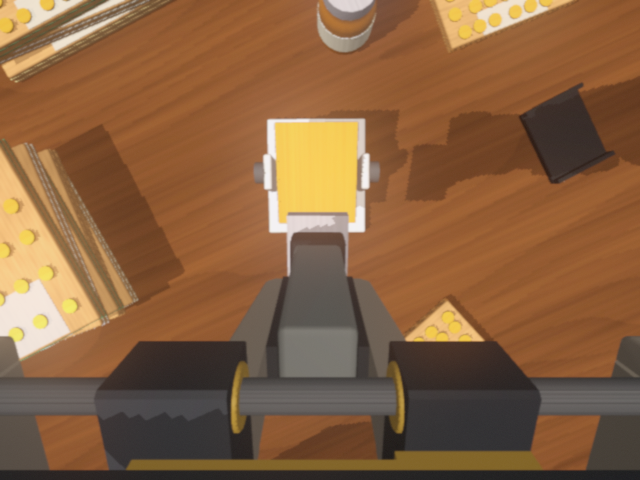

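The plate's four corners show at about (275,122), (356,122), (358,222) and (277,222). I'll triangulate the corners across three views.

Run:
```python
from h import *; from bench import r; import pickle
p=pickle.load(open("w5.pkl","rb"));im=cv2.imread("pics/w5.png");hsv=cv2.cvtColor(im,cv2.COLOR_BGR2HSV)
m=cv2.inRange(hsv,(18,120,120),(32,255,255));k=np.zeros_like(m);k[110:230,262:370]=1;m=(m>0)&(k>0)
q=quad(m)+0.0;print(q.round(1).tolist())
q=sorted(q.tolist(),key=lambda v:v[1]);t=sorted(q[:2]);b=sorted(q[2:])
W=[b[0],t[0],t[1],b[1]] # low-left, high-left, high-right, low-right
S,D=r.camera_params("scene"),r.camera_params("side")
s=[[419.5, 289.2], [382.8, 305.1], [355.1, 281.9], [388.1, 265.6]];d=[[262.3, 347.0], [221.9, 314.1],[250.2, 285.8], [288.0, 318.4]]
def rep(X,nm):
    X=np.array(X);x=(X[1]+X[2]-X[0]-X[3])/2;y=(X[0]+X[1]-X[2]-X[3])/2;n=np.cross(x,y);n/=np.linalg.norm(n)
    print(nm,X.mean(0).round(1),"len",np.linalg.norm(x).round(1),np.linalg.norm(y).round(1),"slope x",np.degrees(np.arctan2(x[2],np.hypot(*x[:2]))).round(2),"normal tilt",np.degrees(np.arccos(n[2])).round(2),"yaw x",np.degrees(np.arctan2(x[1],x[0])).round(2),"yaw y",(np.degrees(np.arctan2(y[1],y[0]))-90).round(2))
for nm,f in(("3",lambda i:[(S,s[i]),(D,d[i]),(p,W[i])]),("S+D",lambda i:[(S,s[i]),(D,d[i])]),("S+W",lambda i:[(S,s[i]),(p,W[i])]),("D+W",lambda i:[(D,d[i]),(p,W[i])])):
    o=[tri(f(i)) for i in range(4)];print([round(e,1) for _,e in o]);rep([x for x,_ in o],nm)
fl=cam(p)[0];K=np.array([[fl,0,p["cx"]],[0,fl,p["cy"]],[0,0,1]])
ob=np.array([[-50,40,0],[50,40,0],[50,-40,0],[-50,-40,0]],float)
for nm,c,u in(("W",p,W),("S",S,s),("D",D,d)):
    f,cx,cy,e,A=cam(c);K=np.array([[f,0,cx],[0,f,cy],[0,0,1]])
    ok,rv,tv,err=cv2.solvePnPGeneric(ob,np.array(u,float),K,None,flags=cv2.SOLVEPNP_IPPE)
    for a,bb,g in zip(rv,tv,err):
        Rw=A@cv2.Rodrigues(a)[0];print(nm,(e+A@bb[:,0]).round(1),"tilt",np.degrees(np.arccos(Rw[2,2])).round(1),"x",Rw[:,0].round(3),g)
```

```text
Traceback (most recent call last):
  File "h.py", line 28, in quad
    vx,vy,x,y=cv2.fitLine(pts.astype(np.float32),cv2.DIST_HUBER,0,.01,.01)[:,0];L.append(np.cross([x,y,1],[x+vx,y+vy,1]))
              ~~~~~~~~~~~^^^^^^^^^^^^^^^^^^^^^^^^^^^^^^^^^^^^^^^^^^^^^^^^^
cv2.error: OpenCV(4.12.0) /io/opencv/modules/imgproc/src/linefit.cpp:50: error: (-215:Assertion failed) count > 0 in function 'fitLine2D_wods'
```

```bash
sed -i 's/; c=c\[:,0\].astype(float)$/; hm=cv2.fillConvexPoly(np.zeros(mask.shape,np.uint8),h,1); c=max(cv2.findContours(hm,cv2.RETR_EXTERNAL,cv2.CHAIN_APPROX_NONE)[0],key=cv2.contourArea)[:,0].astype(float)/' h.py
cat > plate.py <<'E'
from h import *; from bench import r; import pickle
p=pickle.load(open("w5.pkl","rb"));im=cv2.imread("pics/w5.png");hsv=cv2.cvtColor(im,cv2.COLOR_BGR2HSV)
m=cv2.inRange(hsv,(18,120,120),(32,255,255));k=np.zeros_like(m);k[110:230,262:370]=1;m=cv2.morphologyEx(m*k,cv2.MORPH_OPEN,np.ones((3,3)))>0
q=quad(m)+0.0;print(q.round(1).tolist())
q=sorted(q.tolist(),key=lambda v:v[1]);t=sorted(q[:2]);b=sorted(q[2:])
W=[b[0],t[0],t[1],b[1]]
S,D=r.camera_params("scene"),r.camera_params("side")
s=[[419.5, 289.2], [382.8, 305.1], [355.1, 281.9], [388.1, 265.6]];d=[[262.3, 347.0], [221.9, 314.1],[250.2, 285.8], [288.0, 318.4]]
def rep(X,nm):
    X=np.array(X);x=(X[1]+X[2]-X[0]-X[3])/2;y=(X[0]+X[1]-X[2]-X[3])/2;n=np.cross(x,y);n/=np.linalg.norm(n)
    print(nm,X.mean(0).round(1),"len",np.linalg.norm(x).round(1),np.linalg.norm(y).round(1),"slope x",np.degrees(np.arctan2(x[2],np.hypot(*x[:2]))).round(2),"normal tilt",np.degrees(np.arccos(n[2])).round(2),"yaw x",np.degrees(np.arctan2(x[1],x[0])).round(2),"yaw y",(np.degrees(np.arctan2(y[1],y[0]))-90).round(2))
for nm,f in(("3",lambda i:[(S,s[i]),(D,d[i]),(p,W[i])]),("S+D",lambda i:[(S,s[i]),(D,d[i])]),("S+W",lambda i:[(S,s[i]),(p,W[i])]),("D+W",lambda i:[(D,d[i]),(p,W[i])])):
    o=[tri(f(i)) for i in range(4)];print([round(float(e),1) for _,e in o]);rep([x for x,_ in o],nm)
ob=np.array([[-50,40,0],[50,40,0],[50,-40,0],[-50,-40,0]],float)
for nm,c,u in(("W",p,W),("S",S,s),("D",D,d)):
    f,cx,cy,e,A=cam(c);K=np.array([[f,0,cx],[0,f,cy],[0,0,1]])
    ok,rv,tv,err=cv2.solvePnPGeneric(ob,np.array(u,float),K,None,flags=cv2.SOLVEPNP_IPPE)
    for a,bb,g in zip(rv,tv,err):
        Rw=A@cv2.Rodrigues(a)[0];print(nm,(e+A@bb[:,0]).round(1),"tilt",np.degrees(np.arccos(Rw[2,2])).round(1),"x",Rw[:,0].round(3),g)
E
python3 plate.py
```

```text
[[357.7, 122.0], [355.2, 220.5], [278.0, 222.6], [275.1, 122.0]]
[1.0, 1.3, 3.4, 3.6]
3 [606.7 273.9  68.2] len 98.3 78.9 slope x 12.0 normal tilt 12.0 yaw x -24.21 yaw y -23.87
[0.3, 0.9, 2.7, 2.9]
S+D [607.4 274.7  69. ] len 98.3 78.2 slope x 12.07 normal tilt 12.07 yaw x -24.16 yaw y -24.02
[0.2, 0.3, 2.3, 0.3]
S+W [605.9 273.5  67.8] len 97.5 78.9 slope x 10.99 normal tilt 10.99 yaw x -23.84 yaw y -23.75
[1.0, 0.9, 0.7, 1.9]
D+W [606.8 273.4  66.8] len 98.7 79.6 slope x 14.23 normal tilt 14.23 yaw x -24.27 yaw y -23.92
W [605.2 273.1  67.2] tilt 18.4 x [ 0.867 -0.39   0.311] [0.59640034]
W [607.9 272.4  68.1] tilt 6.7 x [ 0.907 -0.409 -0.101] [1.19356356]
S [582.6 266.6  40.8] tilt 98.0 x [-0.017 -0.646 -0.764] [0.506305]
S [582.4 267.5  43.5] tilt 10.7 x [ 0.902 -0.39   0.185] [0.80642429]
D [612.5 262.7  48.9] tilt 16.3 x [ 0.877 -0.39   0.28 ] [0.36419828]
D [612.3 264.   48.5] tilt 55.5 x [ 0.809 -0.227  0.542] [0.5324342]
```

Slope lies between 11° and 14°, which is too loose. I'll take a second wrist view rolled about the plate's x axis, which is sensitive to slope.

Run:
```python
from h import *; from bench import r
s=r.state();c=np.array([606.7,273.9,68.2]);T=R.from_quat(s["tool_rot"]).as_matrix()
u=np.array([np.cos(np.radians(-24)),np.sin(np.radians(-24)),0])
for phi in(.35,.7):
    Q=R.from_rotvec(u*phi).as_matrix();M=Q@T;tcp=c+Q@(s["tcp_pos"]-c);print(tcp.round(),(T.T@(tcp-s["tcp_pos"])).round(1),R.from_matrix(T.T@M).as_rotvec().round(3))
```

```text
[507. 251. 234.] [-2.  60.4 10.8] [ 0.342 -0.002  0.073]
[486. 203. 203.] [ -8.2 113.4  41.1] [ 0.685 -0.003  0.146]
```

```bash
python3 steer.py '0 10 1 0.06 0 0.012;-1 30 4 0.17 -0.001 0.036;-2 53 9 0.3 -0.002 0.064;-4 75 18 0.43 -0.002 0.09;-6 95 29 0.56 -0.003 0.12;-8 108 37 0.65 -0.003 0.138;-8 113 41 0.685 -0.003 0.146;-8 113 41 0.685 -0.003 0.146;-8 113 41 0.685 -0.003 0.146;-8 113 41 0.685 -0.003 0.146'
python3 - <<'E'
from h import *; from bench import r; import pickle
s=r.state();print(s["t"],np.abs(s["qvel"]).max());p=r.camera_params("wrist");im=r.capture("wrist")[:,:,::-1];cv2.imwrite("pics/w6.png",im);pickle.dump((p,s),open("w6.pkl","wb"))
E
```

```text
t: 12.35
tcp_pos: [485.3, 202.6, 201.7]
tool_rot: [0.906, -0.233, 0.166, -0.312]
ft_force: [-0.3, 0.2, -3.5]
finger_gap: 27.8
grasp_force: 39.9
12.35 0.21671695413097533
```

View pics/w6.png

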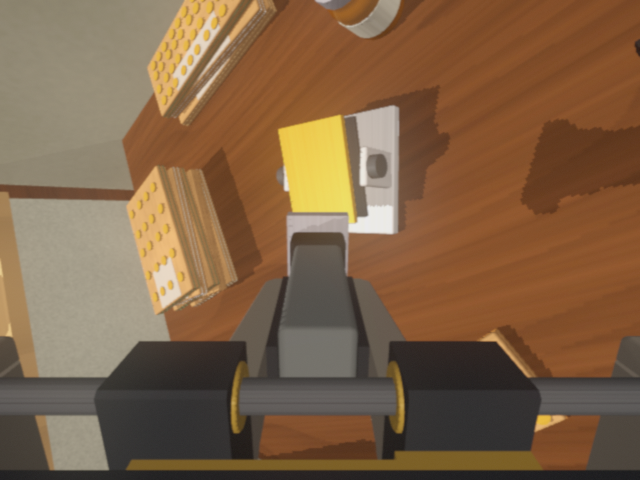

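Run:
```python
from h import *
a=cv2.cvtColor(cv2.imread("pics/w6.png"),cv2.COLOR_BGR2HSV)
print(a[170,340:360].tolist());print(a[205,280:292].tolist());print(a[112:128,335].tolist());print(a[214:226,353].tolist())
b=cv2.cvtColor(cv2.imread("pics/w5.png"),cv2.COLOR_BGR2HSV);print(b[170,350:366].tolist())
```

```text
[[26, 153, 239], [26, 153, 238], [26, 155, 238], [26, 155, 238], [26, 155, 238], [25, 154, 238], [25, 155, 236], [24, 159, 224], [21, 165, 195], [20, 161, 174], [18, 146, 159], [17, 109, 136], [16, 82, 124], [15, 73, 123], [15, 76, 124], [16, 75, 123], [15, 71, 122], [15, 71, 122], [15, 61, 130], [15, 34, 167]]
[[14, 164, 143], [14, 167, 145], [14, 166, 146], [14, 161, 147], [14, 165, 148], [14, 164, 149], [14, 161, 150], [14, 164, 151], [14, 163, 152], [14, 163, 152], [17, 162, 162], [23, 162, 198]]
[[13, 165, 148], [14, 165, 147], [14, 165, 148], [19, 170, 178], [23, 171, 222], [24, 166, 234], [24, 164, 236], [24, 163, 236], [24, 164, 236], [24, 162, 237], [24, 163, 236], [24, 164, 237], [24, 164, 237], [24, 164, 237], [24, 162, 237], [24, 162, 237]]
[[23, 155, 221], [24, 152, 223], [25, 149, 224], [26, 147, 225], [26, 147, 226], [25, 147, 229], [25, 149, 231], [25, 147, 233], [25, 113, 230], [21, 47, 224], [15, 9, 232], [20, 3, 235]]
[[22, 164, 247], [22, 164, 247], [22, 166, 247], [22, 165, 247], [22, 164, 247], [22, 164, 243], [21, 155, 225], [17, 120, 176], [12, 81, 148], [12, 76, 145], [12, 72, 148], [13, 47, 169], [15, 22, 210], [15, 11, 238], [15, 6, 244], [15, 6, 244]]
```

```bash
cat > edges.py <<'E'
from h import *; import pickle; from bench import r
def edge(im,horizontal,lo,hi,first,box):
    h=cv2.cvtColor(im,cv2.COLOR_BGR2HSV);x0,y0,x1,y1=box
    m=np.zeros(h.shape[:2],bool);m[y0:y1,x0:x1]=(cv2.inRange(h,(20,110,205),(33,255,255))>0)[y0:y1,x0:x1]
    P=[]
    for i in range(lo,hi):
        k=np.where(m[i] if not horizontal else m[:,i])[0]
        if len(k)<10: continue
        e=k[0]-.5 if first else k[-1]+.5; P.append((e,i) if not horizontal else (i,e))
    vx,vy,x,y=cv2.fitLine(np.array(P,np.float32),cv2.DIST_HUBER,0,.01,.01)[:,0];return (x-50*vx,y-50*vy),(x+50*vx,y+50*vy)
p5=pickle.load(open("w5.pkl","rb"));p6=pickle.load(open("w6.pkl","rb"))[0]
i5,i6=cv2.imread("pics/w5.png"),cv2.imread("pics/w6.png");b5=(262,110,370,230);b6=(270,110,362,230)
pl=lambda p,l:np.cross(ray(p,l[0])[1],ray(p,l[1])[1])
out={}
for nm,a,b in(("left",edge(i5,0,130,208,1,b5),edge(i6,0,138,205,1,b6)),("right",edge(i5,0,130,208,0,b5),edge(i6,0,125,212,0,b6)),("top",edge(i5,1,282,350,1,b5),edge(i6,1,286,336,1,b6))):
    n1,n2=pl(p5,a),pl(p6,b);n1/=np.linalg.norm(n1);n2/=np.linalg.norm(n2);d=np.cross(n1,n2);sn=np.linalg.norm(d);d/=sn
    if d[0]<0:d=-d
    X=np.linalg.lstsq(np.array([n1,n2,d]),[n1@p5["eye"],n2@p6["eye"],d@[606,274,68]],rcond=None)[0];out[nm]=(X,d)
    print(nm,X.round(1),d.round(4),"elev",np.degrees(np.arcsin(d[2])).round(2),"yaw",np.degrees(np.arctan2(d[1],d[0])).round(2),"cross",round(sn,2))
(Xl,d1),(Xr,d2)=out["left"],out["right"];w=Xl-Xr;print("mid",((Xl+Xr)/2).round(1),"width",np.linalg.norm(w).round(1),"cross-slope",np.degrees(np.arcsin(w[2]/np.linalg.norm(w))).round(2))
E
python3 edges.py
```

```text
left [621.5 309.5  69.6] [ 0.8857 -0.3976  0.2398] elev 13.88 yaw -24.18 cross 0.62
right [589.7 237.1  69.1] [ 0.8945 -0.3891  0.2201] elev 12.71 yaw -23.51 cross 0.66
top [648.2 254.8  86.2] [0.3529 0.9228 0.1544] elev 8.88 yaw 69.07 cross 0.08
mid [605.6 273.3  69.3] width 79.1 cross-slope 0.41
```

Run:
```python
from h import *; import pickle; from bench import r
p=pickle.load(open("w5.pkl","rb"));M,n=frame(-23.9,13.3);c0=np.array([605.6,273.3,69.3])
Q=[]
for u in [[357.7, 122.0], [355.2, 220.5], [278.0, 222.6], [275.1, 122.0]]:
    e,d=ray(p,u);X=e+d*(n@(c0-e))/(n@d);Q.append(M.T@(X-c0))
Q=np.array(Q);print(Q.round(1))
s=r.state();off=np.array([0,.5,66.5]);print(s["torque"],s["ft_force"])
for h in(60,15):print(h,move(s,c0+h*n,M,off))
```

```text
[[ 48.9  39.8  -0. ]
 [-48.1  39.9  -0. ]
 [-49.8 -40.2   0. ]
 [ 49.4 -39.   -0. ]]
[-0.46225363  0.44515113  0.02037975] [-0.34971114  1.51347315 -2.42636751]
60 (array([ 33.51, -80.62,  89.19]), array([-0.6794,  0.0231, -0.1605]))
15 (array([ 36.83, -52.56, 124.21]), array([-0.6794,  0.0231, -0.1605]))
```

```bash
python3 steer.py '4 -10 10 -0.08 0.003 -0.02;9 -22 23 -0.2 0.007 -0.047;15 -36 38 -0.33 0.011 -0.078;21 -50 54 -0.45 0.015 -0.106;27 -64 70 -0.57 0.019 -0.135;32 -76 84 -0.65 0.022 -0.154;33.5 -80.5 89 -0.6794 0.0231 -0.1605;33.5 -80.5 89 -0.6794 0.0231 -0.1605;33.5 -80.5 89 -0.6794 0.0231 -0.1605;33.5 -80.5 89 -0.6794 0.0231 -0.1605;33.5 -80.5 89 -0.6794 0.0231 -0.1605' 20 60
cat > st.py <<'E'
from h import *; from bench import r
M,n=frame(-23.9,13.3);c0=np.array([605.6,273.3,69.3])
F=[];T=[];
s=r.state();Rt=R.from_quat(s["tool_rot"]).as_matrix()
for _ in range(4):
    r.capture("scene");q=r.state();F.append(q["ft_force"]);T.append(q["torque"])
f,t=np.mean(F,0),np.mean(T,0)
print("t",q["t"],"F tool",(Rt.T@f).round(2),"M tool",(Rt.T@t).round(3),"sd",np.std(F,0).round(2),np.std(T,0).round(3))
for h in(60,15,0):print(h,move(q,c0+h*n,M,np.array([0,.5,66.5])))
E
python3 st.py
```

```text
t: 13.5
tcp_pos: [579.1, 286.2, 193.5]
tool_rot: [0.972, -0.205, 0.114, 0.023]
ft_force: [-0.0, -0.9, -2.4]
finger_gap: 27.8
grasp_force: 59.9
t 13.7 F tool [-0.44 -0.4   3.14] M tool [ 0.035 -0.29   0.024] sd [0.78 0.47 0.84] [0.018 0.013 0.028]
60 (array([-0.34,  0.59,  1.27]), array([-0.0025, -0.0016,  0.0007]))
15 (array([-0.41,  0.7 , 46.27]), array([-0.0025, -0.0016,  0.0007]))
0 (array([-0.44,  0.74, 61.27]), array([-0.0025, -0.0016,  0.0007]))
```

```bash
python3 steer.py '0 0 10 0 0 0;0 0 25 0 0 0;0 0 40 0 0 0;0 0 50 0 0 0;0 0 55 0 0 0;0 0 56 0 0 0;0 0 56 0 0 0;0 0 56 0 0 0;0 0 56 0 0 0'; sed -i 's/range(4)/range(12)/;s/(60,15,0)/(0,)/' st.py; python3 st.py
```

```text
t: 14.6
tcp_pos: [591.6, 282.2, 139.5]
tool_rot: [0.972, -0.204, 0.114, 0.023]
ft_force: [1.0, -0.1, -2.8]
finger_gap: 27.9
grasp_force: 59.9
t 15.2 F tool [-0.76  0.06  3.02] M tool [ 0.043 -0.292  0.01 ] sd [0.48 0.73 0.61] [0.025 0.03  0.031]
0 (array([0.09, 1.59, 4.94]), array([-0.002 , -0.0013,  0.0022]))
```

```bash
python3 steer.py '0 0.5 1 0 0 0;0 0.5 2 0 0 0;0 0.5 3 0 0 0;0 0.5 4 0 0 0;0 0.5 5 0 0 0;0 0.5 5 0 0 0;0 0.5 5 0 0 0'; python3 st.py; python3 steer.py '0 0 0.7 0 0 0;0 0 1.4 0 0 0;0 0 2 0 0 0;0 0 2 0 0 0;0 0 2 0 0 0'; python3 st.py
```

```text
t: 15.9
tcp_pos: [592.2, 281.0, 134.0]
tool_rot: [0.972, -0.204, 0.114, 0.023]
ft_force: [-0.3, -1.2, -1.9]
finger_gap: 27.5
grasp_force: 59.9
t 16.5 F tool [-1.02  0.38  1.69] M tool [-0.089 -0.372  0.006] sd [0.39 0.39 0.29] [0.03  0.016 0.032]
0 (array([ 0.09,  1.09, -0.03]), array([-0.002 , -0.0013,  0.0022]))
t: 17.0
tcp_pos: [592.6, 280.8, 132.1]
tool_rot: [0.972, -0.204, 0.114, 0.023]
ft_force: [-1.6, -0.5, 0.1]
finger_gap: 27.3
grasp_force: 59.9
t 17.6 F tool [-1.15  0.75 -0.24] M tool [-0.215 -0.458 -0.014] sd [0.34 0.43 0.49] [0.017 0.03  0.029]
0 (array([ 0.08,  1.08, -2.06]), array([-0.002 , -0.0013,  0.0022]))
```

Contact found, ~3.3 N at present. To verify flushness, I'll rock the foot ±0.03 rad about its centre in slope: force should be lowest and the moment should step at flush.

```bash
python3 steer.py '-1 0 0 0 0.015 0;-2 0 0 0 0.03 0;-2 0 0 0 0.03 0;-2 0 0 0 0.03 0'|grep tcp; python3 st.py|head -1; python3 steer.py '2 0 0 0 -0.03 0;4 0 0 0 -0.06 0;4 0 0 0 -0.06 0;4 0 0 0 -0.06 0'|grep tcp; python3 st.py|head -1;python3 steer.py '-1 0 0 0 0.015 0;-2 0 0 0 0.03 0;-2 0 0 0 0.03 0;-2 0 0 0 0.03 0'|grep tcp; python3 st.py
```

```text
tcp_pos: [590.9, 281.8, 131.8]
t 18.6 F tool [-0.55  0.29 -1.16] M tool [-0.073 -0.395 -0.004] sd [0.59 0.52 0.48] [0.079 0.032 0.041]
tcp_pos: [594.7, 280.1, 132.6]
t 19.6 F tool [ 1.11 -0.17 -0.64] M tool [ 0.068  0.317 -0.002] sd [0.57 0.36 0.54] [0.068 0.094 0.03 ]
tcp_pos: [592.0, 280.9, 132.0]
t 20.6 F tool [-2.23 -0.49 -0.33] M tool [ 0.115 -0.744  0.038] sd [0.8  0.73 0.41] [0.055 0.168 0.035]
0 (array([ 0.35,  0.88, -2.02]), array([-0.0015, -0.0008,  0.0022]))
```

The force pattern (4.2 / 3.3 / 3.7 N at +0.03 / 0 / −0.03) puts flush at about −0.008 rad, i.e. slope ≈12.8°. I'll lift clear, correct, and press down to about 4 mm.

```bash
python3 steer.py '0 0 -4 0 0 0;0 0 -8 0 0 0;0.8 0.9 -8 0 -0.008 0;0.8 0.9 -8 0 -0.008 0;0.8 0.9 -8 0 -0.008 0'|grep tcp; python3 st.py; python3 steer.py '0 0 2 0 0 0;0 0 4 0 0 0;0 0 6 0 0 0;0 0 7 0 0 0;0 0 8 0 0 0;0 0 9 0 0 0;0 0 9.8 0 0 0;0 0 9.8 0 0 0;0 0 9.8 0 0 0;0 0 9.8 0 0 0'; python3 st.py
python3 - <<'E'
from bench import r; import cv2
cv2.imwrite("pics/w7.png",r.capture("wrist")[:,:,::-1])
E
```

```text
tcp_pos: [591.4, 280.2, 140.1]
t 21.7 F tool [-1.03 -0.08  3.1 ] M tool [ 0.047 -0.287  0.002] sd [0.36 0.31 0.41] [0.019 0.026 0.026]
0 (array([-0.65,  0.26,  6.14]), array([-0.002 ,  0.0067,  0.0023]))
t: 22.7
tcp_pos: [593.2, 279.6, 130.7]
tool_rot: [0.972, -0.205, 0.11, 0.022]
ft_force: [-1.6, -0.8, 1.4]
finger_gap: 27.7
grasp_force: 59.9
t 23.3 F tool [-1.78  1.33 -1.76] M tool [-0.31  -0.439  0.045] sd [0.43 0.55 0.39] [0.027 0.027 0.019]
0 (array([-0.67,  0.26, -3.67]), array([-0.0021,  0.0067,  0.0022]))
```

View pics/w7.png

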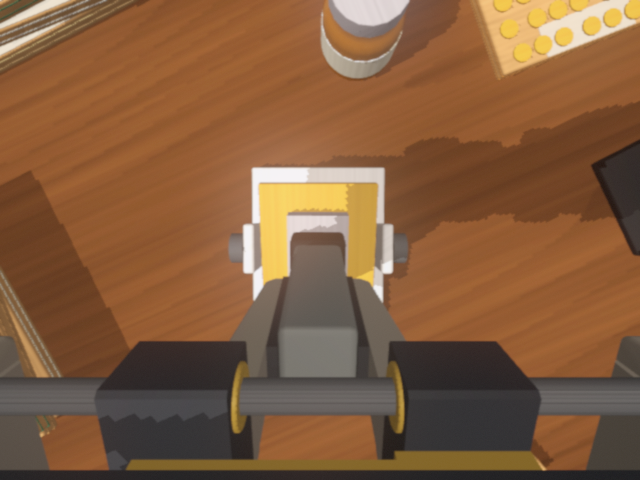

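The foot sits centred on the plate: foot columns 287–348, plate about 260–378, with a ~20 mm margin at the top edge. The force of about 4.9 N corresponds to about 3.9 mm of sink.

```bash
python3 -c "
from bench import r
print(r.finish_job())"
```

```text
the job is handed in; nothing more can be done
None
```

I aimed the gauge at the label from about 10 cm and held it still for 2.9 s, then pressed it flush at the middle of the brass plate with about 4.9 N (roughly 3.9 mm sunk, slope about 12.8°). The job was handed in at about 23 s with the gauge still held there. I could not see the gauge's screen, so the batch reading itself is unconfirmed.

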